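Trial-fit a taper arbor and drift it free

TASK

Trial-fit the reground taper arbor: lift it from its stand, lower its shank into the upright test socket, turn it back and forth under light pressure until its tang drops into the hidden keyway, push it fully home with a twist so that its collar sits on the socket's face, and let go. Then free it with the drift, not by hand: push the drift thin end first through the slot low in the socket until the arbor has risen about 8 mm, and leave the arbor standing upright in the socket on the drift, with the drift in the slot and both let go. Do not shove or tip the other things on the bench.

Things in the scene. Friction and masses are not known exactly. Their poses are not given: they have to be found in the camera images.
- arbor_head (a point): Arbor (loose, steel, 0.35 to 0.6 kg), upright in its stand at the start. Point: centre of its head, a dark block 54 mm along the arbor's x, 40 mm along its y (two flat faces to grip) and 46 mm high, with a 12 mm boss on top. Below the head: a round collar 54 mm across, 8 mm thick, its underside 31 mm below this point; then shank and tang. z is up along the arbor.
- arbor_collar (a point): Centre of the underside of the arbor's collar, 31 mm below the head's centre; axes as the arbor's. The tapered shank starts here, 37 mm across, and narrows to 26 mm over 45 mm.
- arbor_tang (a point): Centre of the lower end of the arbor's flat tang, 73 mm below the collar's underside and 104 mm below the head's centre. The tang is 28 mm long, 24 mm wide along the arbor's x and 9 mm thick along its y.
- arbor: The arbor as a whole; origin at the centre of the underside of its collar, axes as above. Until the tang finds the keyway it stops with its collar about 23 mm above the socket's face. Then it drops or slides on easily; jaws in the socket grip the taper over the last 6 mm, and a push of 10 to 20 N seats the collar on the face, where they hold it.
- socket_mouth (a point): Upright test socket, fixed on the bench: a 68 mm square block 120 mm high, its foot plate 136 x 90 mm. Point: centre of its top face, on the axis of the 39 mm round mouth; z up, x level along the drift slot. Hidden in the bore, 50 mm down, is the top of a cross-shaped keyway, which the tang fits at every quarter turn (within about 10 degrees); its angle is unknown and not tied to the slot.
- socket_slot (a point): Centre of the floor of the socket's drift slot, 90 mm below the mouth and 30 mm above the bench; axes as the mouth's. The slot runs right through the block along x, on the axis, 19 mm wide and 42 mm high; its open ends are at x = -34 and +34 mm, the one at -x towards the robot; at each a ledge 30 mm wide carries the floor on to 64 mm from the axis. The end of a seated arbor's tang is 17 mm above this point.
- drift_head (a point): Drift (loose steel wedge, 190 mm long, 0.2 to 0.33 kg), on the bench on its straight lower edge at the start. Point: centre of its head, the block at the thick end by which it is held: 40 mm along x, 18 mm thick along y, 50 mm high; the lower edge is 25 mm below. x runs level from head to thin tip, z up.
- drift_tip (a point): Lower edge of the drift at its thin tip, 25 mm below and 170 mm ahead of the head's centre; axes as the drift's. The blade from head to tip is 14 mm thick (8 at the very tip). Its upper edge is 12 mm above the lower edge at the tip and rises evenly, 1 mm in 5, to 41 mm at the head.
- drift: The drift as a whole; origin on its lower edge half-way along, 75 mm ahead of the head's centre. Lying on the slot's floor it meets a seated tang when its tip is about 29 mm past the socket's axis, and has lifted the arbor 8 mm when the tip is about 69 mm past it (head's centre about 101 mm from the axis). This takes 5 to 20 N; it stays where it is left.
- stand: Fixed stand of the arbor: a plywood plate 76 mm square with its top 85 mm above the bench and a 43 mm round hole, on a steel frame; the collar rests on it. Origin on the bench under the hole's centre.
- tape_blue: Bystander: roll of blue tape, 84 mm across, 24 mm high, loose. Origin at its underside.
- glue_small: Bystander: small white bottle with a red cap, 36 x 42 mm, 106 mm high, loose. Origin at its underside.
- screw_box: Bystander: small carton 64 x 85 x 45 mm, loose. Origin at its underside.
- tape_measure: Bystander: tape measure 63 x 89 x 62 mm, loose. Origin at its underside.
There are look-alikes about, which are no part of the job. Leave any purple look-alike of the arbor alone.

How it is judged (in metres and radians):
On the way, in this order (a step that is already met when the one before it is completed fails the run):
1. the arbor is seated fully home in the socket, collar on its face within 3 mm, and is let go (z of arbor_collar in the frame of socket_mouth between -0.005 and 0.003 m and angle between arbor_collar's own z axis and vertical below 0.06 rad and horizontal distance between arbor_collar and socket_mouth below 0.006 m and angle between arbor_collar's own z axis and vertical below 0.15 rad and contact force between the fingers and arbor below 0.2 N), for 0.2 s.
2. the drift, in the slot, has raised the untouched arbor by 5 to 16 mm (angle between the x axis of drift_tip and the x axis of socket_mouth, either way round below 0.12 rad and y of drift_tip in the frame of socket_mouth between -0.01 and 0.01 m and z of drift_tip in the frame of socket_mouth between -0.096 and -0.08 m and horizontal distance between drift_head and socket_mouth below 0.13 m and z of arbor_collar in the frame of socket_mouth between 0.005 and 0.016 m and horizontal distance between arbor_collar and socket_mouth below 0.006 m and angle between arbor_collar's own z axis and vertical below 0.15 rad and contact force between the fingers and arbor below 0.2 N), for 0.2 s.
At the end, for the whole second after the job is handed in: Both released and at rest: the arbor upright (0.15 rad) in the socket within 6 mm of its axis, its collar 5 to 16 mm above the face; the drift on the slot's floor (tip's lower edge 80 to 96 mm below the mouth), in line within 0.12 rad and 10 mm, its head under 130 mm from the axis (all of step 2 and contact force between the fingers and drift below 0.2 N and linear speed of each of arbor, drift below 0.02 m/s); the robot touches nothing.
It fails at once if a bystander is shoved more than 40 mm or tipped over (distance of any of tape_blue, glue_small, screw_box, tape_measure from where it was at the start of the episode above 0.04 m or angle between any of tape_blue, glue_small, screw_box, tape_measure's own z axis and vertical above 0.5 rad).
It fails at once if the fingers pull at the arbor while the drift is in the slot (horizontal distance between drift_head and socket_mouth below 0.165 m and angle between the x axis of drift_tip and the x axis of socket_mouth, either way round below 0.12 rad and contact force between the fingers and arbor above 1 N).
It also fails if it takes over 67 s, if anything falls off the work surface, if the arm or the gripper's body presses on something with over 40 N, if the wrist force passes 120 N, or if a joint passes its speed limit or range.

ROBOT

A 6-joint arm with a two-finger parallel gripper is mounted at the origin on a cart in front of the work surface, level with it; the furniture and walls round the work are solid. World frame = base frame: x ahead of the robot, y to its left, z up, the work surface at z = 0. Lengths are in mm, angles in rad, forces in N, time in s.
With the tool pointing down it reaches from about 350 to 925 mm from the base axis. Payload 6.4 kg.
Tool frame: the origin (TCP) lies midway between the tips of the shut fingers; the grasp point (between the pads) lies arm.pinch_z behind it (arm.pinch_z is the distance from the TCP to the grasp point, in mm); z points along the fingers, y is the line along which they close (so a half turn about z gives the same grasp; the last joint's range is limited). The gripper opens to 94 mm and grips with 3 to 60 N. Pads are 16 mm wide; open, the fingers measure 119 mm over their backs; the gripper's body (75 mm by 177 mm) begins 78 mm behind the grasp point.
Start: joints at [1.162, 0.245, 1.558, -0, 1.339, -0.174], TCP at [151.218, 632.176, 205.455] pointing down, gripper open.
Joint ranges: [-3.13, 3.13], [-1.02, 2.26], [0.13, 2.54], [-0.95, 4.09], [0.21, 2.88], [-2.74, 2.74]. Speed limits (rad/s): [2.57, 2.57, 3.14, 3.14, 3.14, 3.14].

INTERFACE

Orientations are given as a unit quaternion [x, y, z, w].
In Python, from station import arm gives the robot as it stands. The module is installed in compiled form; this text tells all that it offers.
- The arm moves only by the tool step_arm, never from a script. Its argument "rows" is a list of rows, each a list of 6 numbers: the shift along the tool's x, y, z in mm, then the turn, a rotation vector about the tool's x, y, z in degrees. A call has 1 to 5 rows; each row is the pose to reach, as a shift and turn from the pose commanded when the call began, along the tool's axes at that moment; what a row does not reach only later rows make up. A row lasts 1/10 s, in which the tool goes at most 50 mm and 8.59 degrees, less where a joint would pass 70% of its speed; a pose out of reach is approached as far as the arm can. A call with a gripper value outside its range is refused whole. "jaw" is the closure, from 0 (fully open) to 1 (shut), set as the call begins (left out, the last holds). The fingers move at their own pace and stop on an object; "grip_force" is the grip in N (left out, the last holds). Time passes only in rows, so rows that repeat a pose let the fingers close. It gives the time, the measured TCP pose, the force, the opening and the grip force at its end, in the units of the state.
- arm.sense(): the state, without advancing time (a new reading comes with each control period).
- arm.snapshot(name): name is "side" or "top"; returns a dict with "image" (400x640x3 uint8, blue, green, red), "fx", "fy", "cx", "cy" (pixels), "pose" (4x4, takes a point from camera to world coordinates). Camera axes: x right, y down, z forward; pixel columns grow to the right and rows downward; lengths in mm; the calibration is good to about 2 mm. A picture is of the moment at which its call begins. There is no depth.
- arm.close_job(): hands the job in; it is judged then, once.
Trained networks look in a picture, given as the dict that the camera call returned (one of the last four; its "shot" number tells which), for a name from the list of things; names that differ only in an ending like _2 or _b are one class to them, and where a whole thing is asked for, a point or a joint stands for the part that bears it (a point fixed in the world has none). Each returns a list of dicts, best first, with "confidence" (0 to 1); they miss things now and then, are a little off and sometimes report something else, mostly with a low value. They report only what shows in the picture. A call takes as long as a camera call. They do not tell look-alikes from the thing itself.
- arm.silhouettes(label, picture): "mask" (400x640 bool, what is visible of it) and "xy" ([column, row] in pixels, amid what is visible of it).
The state is a dict: "time_s": time; "qpos": joint angles; "joint_velocities": joint speeds; "joint_efforts": joint torques, N m; "tool_pos": TCP position; "tcp_rot": TCP orientation; "ft_force": force on the tool from outside, world axes, zero at the start; "torque": the same for the moment, N m; "finger_gap": finger opening in mm; "finger_force": force on a finger pad.
Only numpy, scipy, OpenCV 4.12 (cv2) and the standard library are available. Lean on these libraries where they do the work, as an engineer would, in place of code of your own. Each camera call takes 0.05 s, during which the arm holds its last target. There are 200 camera calls.

## Working session

There is one attempt and no reset: what is moved stays moved. The work goes in short steps, Python scripts to look and compute and a tool call to move; the robot and the scene stay as the last step left them, time stands still between calls to the robot, and variables do not carry over. Pictures are saved under pics/ and viewed, at most 10 in all, crops included, and the job is handed in when it is done.

Besides the shell and the picture viewer there is one more tool, called as name(argument=value, ...), one argument or row to a line, values as JSON. step_arm: Moves the arm, as the interface text tells. Its arguments: {"type":"object","properties":{"rows":{"type":"array"},"jaw":{"type":"number"},"grip_force":{"type":"number"}},"required":["rows"]}

```bash
mkdir -p pics
cat > h.py <<'E'
import numpy as np, cv2
from station import arm
def ray(p,uv):
    T=np.array(p["pose"]); d=np.array([(uv[0]-p["cx"])/p["fx"],(uv[1]-p["cy"])/p["fy"],1.])
    return T[:3,3],T[:3,:3]@d
def atz(p,uv,z):
    o,d=ray(p,uv); return o+d*(z-o[2])/d[2]
def proj(p,X):
    T=np.array(p["pose"]); c=T[:3,:3].T@(np.array(X)-T[:3,3]); return np.array([p["fx"]*c[0]/c[2]+p["cx"],p["fy"]*c[1]/c[2]+p["cy"]])
E
python3 - <<'E'
from h import *
np.set_printoptions(precision=1,suppress=True)
s=arm.sense(); print(s["tool_pos"],s["tcp_rot"],s["ft_force"],s["finger_gap"],arm.pinch_z)
for n in ("side","top"):
    p=arm.snapshot(n); cv2.imwrite(f"pics/{n}0.png",p["image"]); np.set_printoptions(precision=3,suppress=True);print(n,p["fx"],p["cx"],p["cy"],np.array(p["pose"]))
    for l in ["arbor","arbor_head","arbor_collar","socket_mouth","socket_slot","drift","drift_head","drift_tip","stand","tape_blue","glue_small","screw_box","tape_measure"]:
        r=arm.silhouettes(l,p)
        print(l,[(round(d["confidence"],2),np.round(d["xy"],0).tolist(),int(d["mask"].sum()),np.round(atz(p,d["xy"],0)[:2],0).tolist()) for d in r[:4]])
E
```

```text
[151.  631.6 204.4] [ 0.1  1.  -0.  -0. ] [-0.4 -0.  -0.3] 94.11525473829909 18.8
side 438.87328982274494 316.92328392485905 198.50889663834946 [[  0.317  -0.837   0.447 114.285]
 [ -0.948  -0.278   0.153 182.759]
 [ -0.004  -0.472  -0.882 928.981]
 [  0.      0.      0.      1.   ]]
arbor [(0.88, [429.0, 186.0], 790, [704.0, 96.0]), (0.58, [405.0, 239.0], 824, [548.0, 119.0])]
arbor_head [(0.87, [404.0, 243.0], 878, [539.0, 119.0]), (0.74, [220.0, 195.0], 680, [522.0, 568.0]), (0.68, [426.0, 191.0], 772, [687.0, 99.0])]
arbor_collar [(0.77, [426.0, 188.0], 736, [695.0, 100.0]), (0.72, [404.0, 241.0], 835, [544.0, 120.0]), (0.72, [368.0, 282.0], 614, [424.0, 173.0])]
socket_mouth [(0.76, [328.0, 178.0], 2545, [648.0, 336.0])]
socket_slot [(0.9, [328.0, 173.0], 2444, [661.0, 339.0])]
drift [(0.62, [275.0, 266.0], 664, [393.0, 378.0])]
drift_head [(0.67, [278.0, 268.0], 779, [391.0, 371.0]), (0.46, [429.0, 186.0], 782, [704.0, 97.0])]
drift_tip [(0.9, [278.0, 263.0], 684, [404.0, 374.0])]
stand [(0.81, [416.0, 205.0], 1382, [641.0, 115.0])]
tape_blue [(0.87, [364.0, 276.0], 623, [434.0
[... 964 characters left out ...]
), (0.54, [384.0, 108.0], 488, [711.0, 190.0])]
socket_mouth [(0.75, [323.0, 142.0], 2568, [638.0, 326.0])]
socket_slot [(0.68, [321.0, 144.0], 2542, [633.0, 331.0])]
drift [(0.57, [307.0, 253.0], 600, [398.0, 369.0])]
drift_head [(0.81, [304.0, 251.0], 636, [402.0, 376.0])]
drift_tip [(0.72, [305.0, 252.0], 638, [401.0, 373.0])]
stand [(0.73, [421.0, 148.0], 1434, [619.0, 113.0])]
tape_blue [(0.65, [436.0, 129.0], 762, [660.0, 78.0]), (0.56, [397.0, 257.0], 861, [383.0, 176.0])]
glue_small [(0.74, [387.0, 107.0], 491, [711.0, 185.0])]
screw_box [(0.69, [260.0, 166.0], 931, [589.0, 464.0])]
tape_measure [(0.85, [219.0, 203.0], 767, [511.0, 555.0]), (0.49, [434.0, 131.0], 792, [654.0, 83.0])]
```

View pics/side0.png

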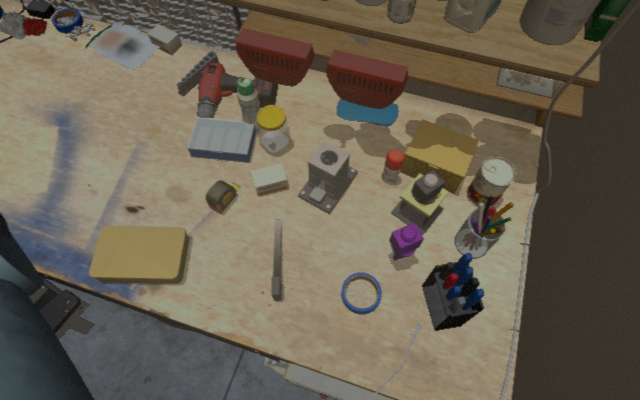

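View pics/top0.png

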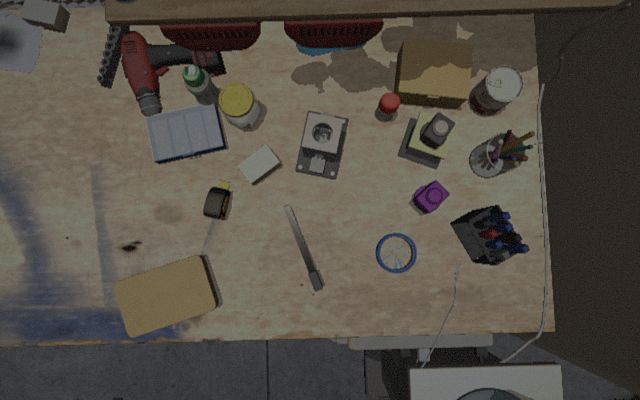

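The side image shows the arbor (grey) on its stand at (428,186), a purple look-alike at (406,241), the socket at (328,175) and the drift at (277,260). In the top image the arbor is at (437,128), the purple one at (430,197), the socket at (322,135), and the drift runs from tip (290,208) to head (316,282). Other things that could be mistaken for the arbor are the jar at (240,105) and the cans at (495,90). I choose the grey arbor on the yellow plate, and check it in a close crop.

Run:
```python
from h import *
def crop(im,x,y,w,h,W,H):
    c=cv2.resize(im[y:y+h,x:x+w],(W,H),interpolation=cv2.INTER_CUBIC); c=np.uint8(255*(c/255.)**.6)
    for i in range(0,w,10):
        cv2.line(c,(i*W//w,0),(i*W//w,6),(0,255,0),1)
        if i%20==0: cv2.putText(c,str(x+i),(i*W//w,18),0,.35,(0,255,0),1)
    for i in range(0,h,10):
        cv2.line(c,(0,i*H//h),(6,i*H//h),(0,255,0),1)
        if i%20==0: cv2.putText(c,str(y+i),(8,i*H//h+4),0,.35,(0,255,0),1)
    return c
t=cv2.imread("pics/top0.png"); s=cv2.imread("pics/side0.png")
a=np.hstack([crop(t,395,100,80,60,400,300),crop(t,285,100,80,80,300,300)])
b=np.hstack([crop(s,388,160,80,60,400,300),crop(s,290,135,80,80,300,300)])
cv2.imwrite("pics/c1.png",np.vstack([a,b]))
d=np.hstack([crop(t,275,195,60,100,360,600),crop(s,250,210,60,100,360,600)])
cv2.imwrite("pics/c2.png",d)
```

```text
(no output)
```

View pics/c1.png

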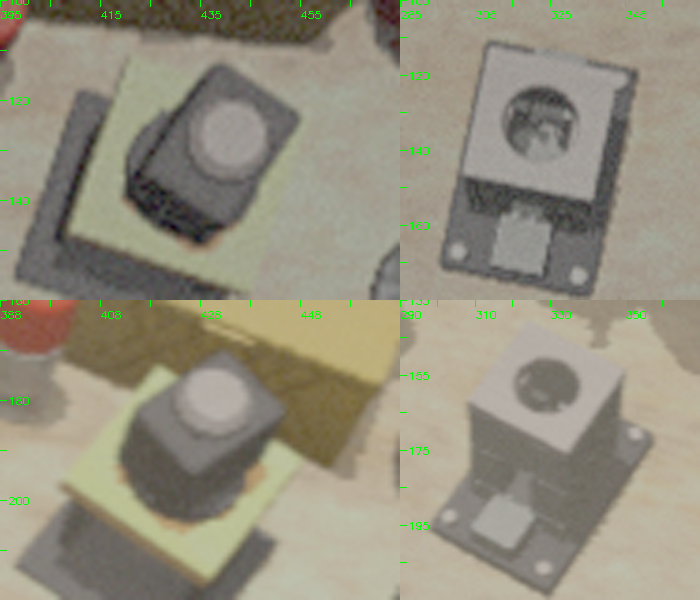

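View pics/c2.png

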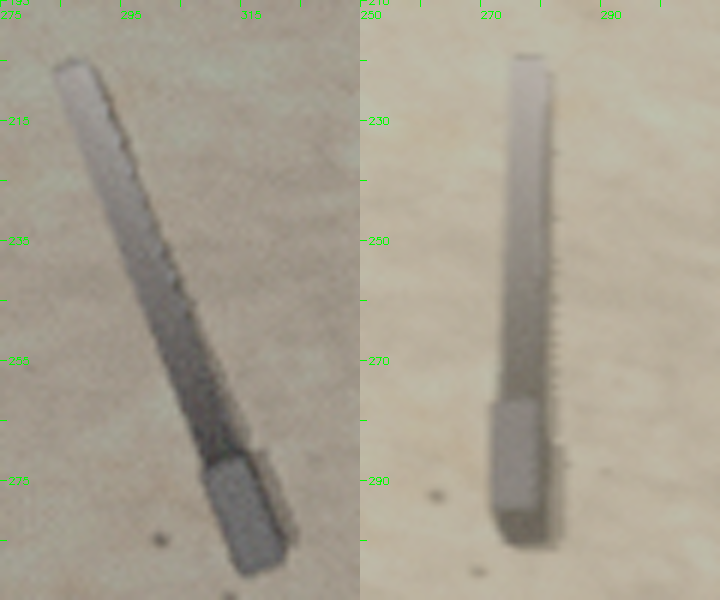

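The crop confirms it: a grey head with a round boss on the yellow plate is the arbor, with its boss at about (441,128) in the top image and (431,179) in the side image. The socket mouth is at about (322,133) and (329,158). The drift's head top is at (316,281) and its tip at (287,205).

Run:
```python
from h import *
np.set_printoptions(precision=1,suppress=True)
t=arm.snapshot("top"); s=arm.snapshot("side")
T=lambda x,y,z: atz(t,(x,y),z)[:2]; S=lambda x,y,z: atz(s,(x,y),z)[:2]
def tri(a,b):
    o1,d1=ray(t,a);o2,d2=ray(s,b);k=np.linalg.lstsq(np.c_[d1,-d2],o2-o1,rcond=None)[0];return (o1+d1*k[0]+o2+d2*k[1])/2
print("boss",T(440.8,127.6,151),S(431,179,151),tri((440.8,127.6),(431,179)))
c=lambda x,y:(395+x/5,100+y/5)
e=T(*c(220,63),139)-T(*c(143,175),139); print("head x dir",np.degrees(np.arctan2(e[1],e[0])),np.linalg.norm(e))
e=T(*c(300,120),139)-T(*c(220,63),139); print("head y dir",np.degrees(np.arctan2(e[1],e[0])),np.linalg.norm(e))
print("mouth",T(322.3,133.1,120),S(328.9,157.7,120),tri((322.3,133.1),(328.9,157.7)))
g=lambda x,y:(285+x/3.75,100+y/3.75)
P=[T(*g(*q),120) for q in [(90,42),(233,72),(195,200),(65,177)]]
for i in range(4):
    e=P[(i+1)%4]-P[i]; print("sock edge",P[i],np.degrees(np.arctan2(e[1],e[0])),np.linalg.norm(e))
print("sockcentre",np.mean(P,0))
Q=[S(290+(x)/3.75,135+y/3.75,120) for x,y in [(132,22),(225,75),(168,152),(70,100)]]
for i in range(4):
    e=Q[(i+1)%4]-Q[i]; print("side sock edge",Q[i],np.degrees(np.arctan2(e[1],e[0])),np.linalg.norm(e))
print("sockcentre",np.mean(Q,0))
h=T(275+246/6,195+514/6,50);p=T(275+74/6,195+63/6,12); e=p-h; print("drift",h,p,np.degrees(np.arctan2(e[1],e[0])),np.linalg.norm(e))
h=S(250+155/6,210+455/6,50);p=S(250+170/6,210+57/6,12); e=p-h; print("drift",h,p,np.degrees(np.arctan2(e[1],e[0])),np.linalg.norm(e))
from scipy.spatial.transform import Rotation as R
q=arm.sense()["tcp_rot"]; print(R.from_quat(q).as_matrix())
```

```text
boss [625.7 110.1] [625.5 109.2] [626.2 109.4 149.7]
head x dir -36.489119730855904 52.18287110436461
head y dir -128.17691788034475 36.830963075783686
mouth [629.4 329.5] [628.9 330.1] [629.3 329.9 119.8]
sock edge [673.1 353.9] -103.83122808235684 75.19408784008866
sock edge [655.1 280.9] 161.7762919516075 69.42083947926314
sock edge [589.2 302.6] 78.10256602348528 67.53168600565138
sock edge [603.1 368.7] -11.921391270610478 71.53550906065085
sockcentre [630.1 326.5]
side sock edge [669.3 351.8] -106.58560051059797 66.469452620775
side sock edge [650.4 288.1] 165.29156015649363 63.11718668666652
side sock edge [589.3 304.1] 76.32533248431085 66.77406455103889
side sock edge [605.1 369. ] -14.992260864661773 66.5000484848164
sockcentre [628.5 328.3]
drift [343.1 350.4] [500.4 407. ] 19.807260340254533 167.24889549392637
drift [340.  350.5] [498.4 408.8] 20.172676349994443 168.80528778328946
[[-1.   0.2 -0. ]
 [ 0.2  1.  -0. ]
 [ 0.  -0.  -1. ]]
```

```bash
cat >> h.py <<'E'
from scipy.spatial.transform import Rotation as R
def to(x,y,z,yaw=None):
    """shift (tool axes) and turn to a TCP target; yaw = world angle (deg) of tool y, tool z down"""
    s=arm.sense(); M=R.from_quat(s["tcp_rot"]).as_matrix()
    cur=np.degrees(np.arctan2(M[1,1],M[0,1]))
    if yaw is None: yaw=cur
    yaw=cur+(yaw-cur+90)%180-90
    a=np.radians(yaw); Y=np.array([np.cos(a),np.sin(a),0]); Z=np.array([0,0,-1.]); G=np.c_[np.cross(Y,Z),Y,Z]
    sh=M.T@(np.array([x,y,z])-s["tool_pos"]); rv=np.degrees(R.from_matrix(M.T@G).as_rotvec())
    print("t %.2f pos %s yaw %.1f gap %.1f ff %.1f F %s q6 %.2f"%(s["time_s"],np.round(s["tool_pos"],1),cur,s["finger_gap"],np.max(s["finger_force"]),np.round(s["ft_force"],1),s["qpos"][5]))
    print("shift",np.round(sh,1),"turn",np.round(rv,1),"dist %.0f"%np.linalg.norm(sh))
E
python3 - <<'E'
from h import *
t=arm.snapshot("top")
for q in [(120,275),(120,210)]: print(atz(t,(285+q[0]/3.75,100+q[1]/3.75),30))
to(626,110,205)
to(626,110,205,52.5)
E
```

```text
[565.00750332 341.79250739  30.        ]
[601.89114706 340.70001302  30.        ]
t 1.55 pos [151.2 632.2 205.5] yaw 76.5 gap 94.0 ff 0.0 F [ 0.5  0.2 -0.1] q6 -0.17
shift [-5.832e+02 -3.974e+02  5.000e-01] turn [ 0.  0. -0.] dist 706
t 1.55 pos [151.2 632.2 205.5] yaw 76.5 gap 94.0 ff 0.0 F [ 0.5  0.2 -0.1] q6 -0.17
shift [-5.832e+02 -3.974e+02  5.000e-01] turn [ 0.  0. 24.] dist 706
```

step_arm(
  rows=[
    [-200,-136,0,0,0,0],
    [-200,-136,0,0,0,0],
    [-200,-136,0,0,0,0],
    [-200,-136,0,0,0,0],
    [-200,-136,0,0,0,0],
  ],
  jaw=0,
)

```text
time_s: 2.05
tool_pos: [315.4, 451.6, 205.6]
tcp_rot: [0.117, 0.993, 0.0, 0.0]
ft_force: [0.7, 0.9, -0.8]
finger_gap: 94.0
finger_force: 0.0
```

step_arm(
  rows=[
    [-200,-136,0,0,0,0],
    [-200,-136,0,0,0,0],
    [-200,-136,0,0,0,0],
    [-200,-136,0,0,0,0],
    [-200,-136,0,0,0,0],
  ],
)

```text
time_s: 2.55
tool_pos: [478.5, 272.5, 205.8]
tcp_rot: [0.118, 0.993, 0.0, 0.0]
ft_force: [0.5, -0.2, -0.2]
finger_gap: 94.2
finger_force: 0.0
```

Run:
```python
from h import *
to(626,110,205,52.5)
# socket yaw by fitting model edges: project foot plate/top outline for yaw candidates, score image gradient
t=arm.snapshot("top"); s=arm.snapshot("side")
for n,p in (("top",cv2.imread("pics/top0.png")),("side",cv2.imread("pics/side0.png"))):
    c={"top":t,"side":s}[n]; g=cv2.GaussianBlur(cv2.cvtColor(p,cv2.COLOR_BGR2GRAY).astype(np.float32),(0,0),1.0)
    m=np.hypot(cv2.Sobel(g,5,1,0),cv2.Sobel(g,5,0,1)); best=[]
    for yaw in np.arange(-22,-4,.5):
        a=np.radians(yaw);Rz=np.array([[np.cos(a),-np.sin(a)],[np.sin(a),np.cos(a)]])
        for dx in range(-4,5,1):
            for dy in range(-4,5,1):
                pts=[]
                for hx,hy,z in ((34,34,120),(68,45,8)):
                    C=[(hx,hy),(hx,-hy),(-hx,-hy),(-hx,hy)]
                    for i in range(4):
                        if z==8 and i!=2: continue
                        A,B=np.array(C[i]),np.array(C[(i+1)%4])
                        for k in np.linspace(.05,.95,20):
                            q=Rz@(A+(B-A)*k)+[629.3+dx,329.8+dy]; pts.append(proj(c,[*q,z]))
                pts=np.float32(pts); v=cv2.remap(m,pts[:,0].copy(),pts[:,1].copy(),1); best.append((v.mean(),yaw,dx,dy))
    best.sort(reverse=True); print(n,[tuple(np.round(b,1)) for b in best[:5]])
```

```text
t 2.55 pos [478.5 272.5 205.8] yaw 76.5 gap 94.2 ff 0.0 F [ 0.5 -0.2 -0.2] q6 -1.02
shift [-181.4 -123.5    0.9] turn [ 0.  0. 24.] dist 220
top [(np.float64(132.1), np.float64(-13.5), np.float64(1.0), np.float64(0.0)), (np.float64(131.9), np.float64(-13.0), np.float64(1.0), np.float64(0.0)), (np.float64(131.9), np.float64(-14.0), np.float64(1.0), np.float64(0.0)), (np.float64(131.2), np.float64(-14.5), np.float64(1.0), np.float64(0.0)), (np.float64(130.8), np.float64(-12.5), np.float64(1.0), np.float64(0.0))]
side [(np.float64(95.0), np.float64(-13.5), np.float64(-1.0), np.float64(1.0)), (np.float64(94.9), np.float64(-13.0), np.float64(-1.0), np.float64(1.0)), (np.float64(94.7), np.float64(-14.0), np.float64(-1.0), np.float64(1.0)), (np.float64(94.6), np.float64(-12.5), np.float64(-1.0), np.float64(1.0)), (np.float64(94.4), np.float64(-14.5), np.float64(-1.0), np.float64(1.0))]
```

step_arm(
  rows=[
    [-181,-123,0,0,0,24],
    [-181,-123,0,0,0,24],
    [-181,-123,0,0,0,24],
    [-181,-123,0,0,0,24],
    [-181,-123,0,0,0,24],
  ],
)

```text
time_s: 3.15
tool_pos: [626.2, 110.4, 205.4]
tcp_rot: [0.322, 0.947, -0.0, 0.0]
ft_force: [-0.5, 0.7, 0.7]
finger_gap: 94.0
finger_force: 0.0
```

Run:
```python
from h import *
to(626,109.7,100,52.5)
```

```text
t 3.15 pos [626.2 110.4 205.4] yaw 52.4 gap 94.0 ff 0.0 F [-0.5  0.7  0.7] q6 -0.92
shift [ -0.2  -0.7 105.4] turn [ 0.   0.  -0.1] dist 105
```

step_arm(
  rows=[
    [0,-0.7,40,0,0,0],
    [0,-0.7,75,0,0,0],
    [0,-0.7,95,0,0,0],
    [0,-0.7,105,0,0,0],
    [0,-0.7,105,0,0,0],
  ],
)

```text
time_s: 3.65
tool_pos: [622.6, 113.3, 99.1]
tcp_rot: [0.321, 0.947, -0.0, -0.001]
ft_force: [0.5, 0.2, 0.6]
finger_gap: 94.0
finger_force: 0.0
```

step_arm(
  rows=[
    [0,0,0,0,0,0],
    [0,0,0,0,0,0],
    [0,0,0,0,0,0],
    [0,0,0,0,0,0],
    [0,0,0,0,0,0],
  ],
  jaw=1,
  grip_force=40,
)

```text
time_s: 4.15
tool_pos: [624.2, 112.3, 101.0]
tcp_rot: [0.321, 0.947, 0.0, 0.0]
ft_force: [-0.1, 0.8, -0.5]
finger_gap: 57.2
finger_force: 0.0
```

step_arm(
  rows=[
    [0,0,0,0,0,0],
    [0,0,0,0,0,0],
  ],
)

```text
time_s: 4.35
tool_pos: [623.8, 112.2, 100.5]
tcp_rot: [0.321, 0.947, -0.0, -0.0]
ft_force: [-4.9, -2.7, 2.3]
finger_gap: 41.4
finger_force: 2.1
```

step_arm(
  rows=[
    [0,0,0,0,0,0],
    [0,0,0,0,0,0],
    [0,0,0,0,0,0],
  ],
)

```text
time_s: 4.65
tool_pos: [623.7, 112.0, 100.5]
tcp_rot: [0.321, 0.947, -0.0, -0.0]
ft_force: [-2.2, -1.7, 2.0]
finger_gap: 39.9
finger_force: 39.9
```

step_arm(
  rows=[
    [0,0,-20,0,0,0],
    [0,0,-50,0,0,0],
    [0,0,-90,0,0,0],
    [0,0,-120,0,0,0],
    [0,0,-120,0,0,0],
  ],
)

```text
time_s: 5.15
tool_pos: [626.5, 112.6, 224.8]
tcp_rot: [0.321, 0.947, 0.002, 0.004]
ft_force: [0.9, -0.4, -4.7]
finger_gap: 39.6
finger_force: 39.9
```

Run:
```python
from h import *
to(626,110,250)
t=arm.snapshot("top"); s=arm.snapshot("side")
cv2.imwrite("pics/t1.png",t["image"])
im=cv2.resize(s["image"][80:240,340:500],(800,800),interpolation=3)[:600]; cv2.imwrite("pics/s1.png",np.uint8(255*(im/255.)**.6))
to(629.3,330,260)
```

```text
t 5.15 pos [626.5 112.6 224.8] yaw 52.6 gap 39.6 ff 39.9 F [ 0.9 -0.4 -4.7] q6 -0.92
shift [ -1.4  -2.2 -25.2] turn [ 0.3  0.4 -0. ] dist 25
t 5.25 pos [623.3 112.5 218.6] yaw 52.5 gap 39.7 ff 39.9 F [-1.3  0.4 -6.3] q6 -0.92
shift [127.6 176.3 -41.3] turn [-0.  -0.1 -0. ] dist 222
```

View pics/s1.png

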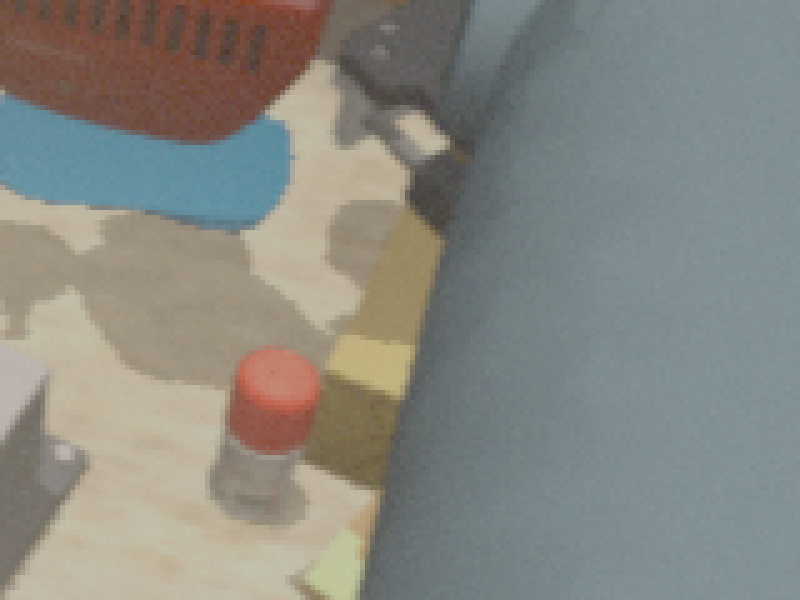

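Lifted: the wrist shows about 5 N of load and the gap holds at 39.7 mm. The side view is blocked by the arm. Next, carry it to above the socket.

step_arm(
  rows=[
    [0,0,-16,0,0,0],
    [30,40,-16,0,0,0],
    [60,80,-16,0,0,0],
    [87,118,-16,0,0,0],
    [110,148,-16,0,0,0],
  ],
)

```text
time_s: 5.75
tool_pos: [625.5, 299.0, 234.4]
tcp_rot: [0.321, 0.947, -0.001, -0.001]
ft_force: [0.9, -0.4, -4.6]
finger_gap: 39.9
finger_force: 39.9
```

step_arm(
  rows=[
    [14,19,0,0,0,0],
    [21,28,0,0,0,0],
    [21,28,0,0,0,0],
    [21,28,0,0,0,0],
    [21,28,0,0,0,0],
  ],
)

```text
time_s: 6.25
tool_pos: [627.2, 330.1, 236.2]
tcp_rot: [0.322, 0.947, -0.0, -0.0]
ft_force: [-0.1, 0.3, -4.6]
finger_gap: 39.8
finger_force: 39.9
```

Run:
```python
from h import *
to(626.8,332,235)
t=arm.snapshot("top"); s=arm.snapshot("side")
for p,n in ((t,"top"),(s,"side")):
    for l in ("arbor","arbor_tang","arbor_head"): print(n,l,[(round(d["confidence"],2),np.round(d["xy"]).tolist(),int(d["mask"].sum())) for d in arm.silhouettes(l,p)[:2]])
f=lambda p,x,y,w,h,W,H: cv2.resize(p["image"][y:y+h,x:x+w],(W,H),interpolation=2)
im=np.hstack([f(s,270,90,120,120,400,400),f(t,260,50,120,120,400,400)]); cv2.imwrite("pics/p2.png",np.uint8(255*(im/255.)**.6))
to(626.8,332,235)
```

```text
t 6.25 pos [627.2 330.1 236.2] yaw 52.4 gap 39.8 ff 39.9 F [-0.1  0.3 -4.6] q6 -0.59
shift [1.5 1.2 1.2] turn [-0. -0. -0.] dist 2
top arbor [(0.61, [305.0, 251.0], 787), (0.42, [444.0, 191.0], 26)]
top arbor_tang [(0.51, [447.0, 189.0], 30)]
top arbor_head [(0.51, [447.0, 196.0], 23)]
side arbor [(0.4, [274.0, 262.0], 564)]
side arbor_tang []
side arbor_head []
t 6.65 pos [627.  331.5 236.6] yaw 52.5 gap 39.9 ff 39.9 F [ 1.1 -0.4 -5.6] q6 -0.59
shift [0.5 0.3 1.6] turn [ 0.  0. -0.] dist 2
```

View pics/p2.png

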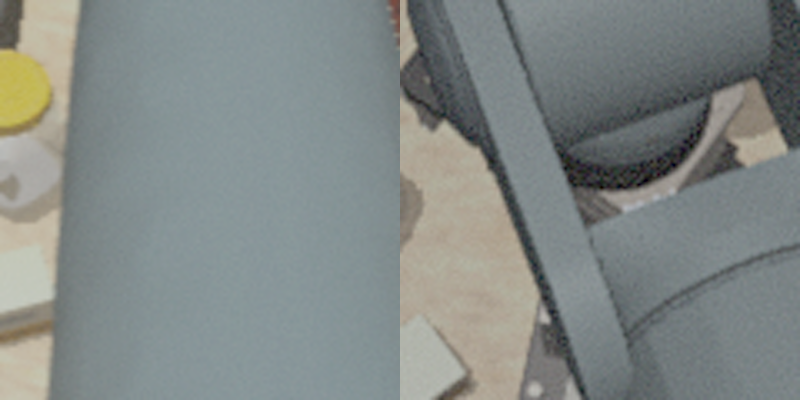

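The arm hides the fit from both cameras, so I'll lower by force, slowly.

step_arm(
  rows=[
    [0,0,10,0,0,0],
    [0,0,20,0,0,0],
    [0,0,28,0,0,0],
    [0,0,35,0,0,0],
    [0,0,40,0,0,0],
  ],
)

```text
time_s: 7.15
tool_pos: [626.6, 331.6, 195.0]
tcp_rot: [0.321, 0.947, -0.0, -0.001]
ft_force: [-0.3, 0.1, -5.4]
finger_gap: 39.6
finger_force: 39.9
```

step_arm(
  rows=[
    [0,0,6,0,0,0],
    [0,0,12,0,0,0],
    [0,0,18,0,0,0],
    [0,0,22,0,0,0],
    [0,0,22,0,0,0],
  ],
)

```text
time_s: 7.65
tool_pos: [626.6, 331.5, 173.5]
tcp_rot: [0.321, 0.947, -0.0, -0.001]
ft_force: [-0.0, 0.1, -4.8]
finger_gap: 39.6
finger_force: 39.9
```

step_arm(
  rows=[
    [0,0,2,0,0,0],
    [0,0,4,0,0,0],
    [0,0,6,0,0,0],
    [0,0,8,0,0,0],
    [0,0,8,0,0,0],
  ],
)

```text
time_s: 8.15
tool_pos: [626.8, 331.6, 166.0]
tcp_rot: [0.321, 0.947, -0.0, -0.0]
ft_force: [-0.6, -0.2, -5.5]
finger_gap: 39.8
finger_force: 39.9
```

No side contact. On to where it should stop (TCP about 158.5).

step_arm(
  rows=[
    [0,0,2,0,0,0],
    [0,0,4,0,0,0],
    [0,0,6,0,0,0],
    [0,0,8,0,0,0],
    [0,0,8,0,0,0],
  ],
)

```text
time_s: 8.65
tool_pos: [626.7, 331.6, 157.9]
tcp_rot: [0.321, 0.947, -0.0, -0.0]
ft_force: [0.4, 0.2, -5.1]
finger_gap: 39.8
finger_force: 39.9
```

step_arm(
  rows=[
    [0,0,0.5,0,0,0],
    [0,0,1,0,0,0],
    [0,0,1.5,0,0,0],
    [0,0,2,0,0,0],
    [0,0,2,0,0,0],
  ],
)

```text
time_s: 9.15
tool_pos: [626.9, 331.6, 156.4]
tcp_rot: [0.321, 0.947, -0.0, -0.0]
ft_force: [-0.3, 1.0, -5.1]
finger_gap: 40.0
finger_force: 39.9
```

step_arm(
  rows=[
    [0,0,0.5,0,0,0],
    [0,0,1,0,0,0],
    [0,0,1.5,0,0,0],
    [0,0,2,0,0,0],
    [0,0,2,0,0,0],
  ],
)

```text
time_s: 9.65
tool_pos: [627.0, 331.6, 154.3]
tcp_rot: [0.321, 0.947, -0.0, -0.0]
ft_force: [0.3, -0.5, -6.0]
finger_gap: 39.5
finger_force: 39.9
```

step_arm(
  rows=[
    [0,0,0.7,0,0,0],
    [0,0,1.4,0,0,0],
    [0,0,2.1,0,0,0],
    [0,0,3,0,0,0],
    [0,0,3,0,0,0],
  ],
)

```text
time_s: 10.15
tool_pos: [626.9, 331.6, 151.2]
tcp_rot: [0.321, 0.947, -0.0, -0.0]
ft_force: [0.3, 0.0, -4.3]
finger_gap: 40.1
finger_force: 39.9
```

step_arm(
  rows=[
    [0,0,0.7,0,0,0],
    [0,0,1.4,0,0,0],
    [0,0,2.1,0,0,0],
    [0,0,3,0,0,0],
    [0,0,3,0,0,0],
  ],
)

```text
time_s: 10.65
tool_pos: [626.9, 331.7, 148.3]
tcp_rot: [0.321, 0.947, -0.0, -0.0]
ft_force: [-0.1, -0.9, -4.9]
finger_gap: 40.1
finger_force: 39.9
```

Run:
```python
from h import *
to(626.8,331.6,140); print(arm.sense()["torque"])
```

```text
t 10.65 pos [626.9 331.7 148.3] yaw 52.5 gap 40.1 ff 39.9 F [-0.1 -0.9 -4.9] q6 -0.59
shift [ 0.1 -0.1  8.3] turn [-0. -0. -0.] dist 8
[-0.01633312  0.07875814  0.00532929]
```

It is 10 mm past the stop without load, so the tang seems to have found the keyway at this angle. I'll continue.

step_arm(
  rows=[
    [0,0,1.3,0,0,0],
    [0,0,2.6,0,0,0],
    [0,0,4,0,0,0],
    [0,0,5,0,0,0],
    [0,0,5,0,0,0],
  ],
)

```text
time_s: 11.15
tool_pos: [627.2, 332.0, 143.5]
tcp_rot: [0.321, 0.947, 0.0, 0.0]
ft_force: [0.7, 2.5, -5.6]
finger_gap: 39.5
finger_force: 39.9
```

step_arm(
  rows=[
    [0,0,1,0,0,0],
    [0,0,2,0,0,0],
    [0,0,3,0,0,0],
    [0,0,4,0,0,0],
    [0,0,4,0,0,0],
  ],
)

```text
time_s: 11.65
tool_pos: [627.5, 332.1, 140.6]
tcp_rot: [0.321, 0.947, 0.001, 0.001]
ft_force: [0.3, 3.1, 1.4]
finger_gap: 39.7
finger_force: 39.9
```

step_arm(
  rows=[
    [0,0,1,0,0,4],
    [0,0,2,0,0,0],
    [0,0,3,0,0,-4],
    [0,0,4,0,0,0],
    [0,0,4,0,0,0],
  ],
)

```text
time_s: 12.15
tool_pos: [627.6, 332.1, 138.1]
tcp_rot: [0.321, 0.947, 0.001, 0.001]
ft_force: [-3.3, 2.2, 6.5]
finger_gap: 40.0
finger_force: 39.9
```

step_arm(
  rows=[
    [0,0,1,0,0,4],
    [0,0,2,0,0,0],
    [0,0,3,0,0,-4],
    [0,0,4,0,0,0],
    [0,0,4,0,0,0],
  ],
)

```text
time_s: 12.65
tool_pos: [627.5, 332.4, 135.5]
tcp_rot: [0.321, 0.947, 0.001, 0.001]
ft_force: [-5.3, 2.6, 12.0]
finger_gap: 39.4
finger_force: 39.9
```

step_arm(
  rows=[
    [0,0,1,0,0,4],
    [0,0,2,0,0,0],
    [0,0,3,0,0,-4],
    [0,0,4,0,0,0],
    [0,0,4,0,0,0],
  ],
)

```text
time_s: 13.15
tool_pos: [628.0, 332.6, 135.3]
tcp_rot: [0.321, 0.947, 0.001, 0.001]
ft_force: [-11.5, -0.3, 25.0]
finger_gap: 39.9
finger_force: 40.0
```

TCP has stopped at 135.3 (135.5 expected) under 25 N, so it is seated. Release and check.

step_arm(
  rows=[
    [0,0,0,0,0,0],
    [0,0,0,0,0,0],
    [0,0,0,0,0,0],
    [0,0,0,0,0,0],
    [0,0,0,0,0,0],
  ],
  jaw=0,
)

```text
time_s: 13.65
tool_pos: [626.8, 331.3, 126.6]
tcp_rot: [0.321, 0.947, -0.0, -0.0]
ft_force: [-0.5, -0.2, -0.0]
finger_gap: 76.7
finger_force: 0.0
```

step_arm(
  rows=[
    [0,0,-8,0,0,0],
    [0,0,-25,0,0,0],
    [0,0,-60,0,0,0],
    [0,0,-100,0,0,0],
    [0,0,-100,0,0,0],
  ],
)

```text
time_s: 14.15
tool_pos: [630.6, 333.1, 237.5]
tcp_rot: [0.321, 0.947, 0.004, 0.006]
ft_force: [0.3, 0.6, 0.9]
finger_gap: 94.1
finger_force: 0.0
```

Run:
```python
from h import *
to(343,350.5,235,110)
to(343,350.5,235,290)
```

```text
t 14.15 pos [630.6 333.1 237.5] yaw 52.6 gap 94.1 ff 0.0 F [0.3 0.6 0.9] q6 -0.59
shift [ 238.9 -161.    -1.4] turn [  0.4   0.8 -57.4] dist 288
t 14.15 pos [630.6 333.1 237.5] yaw 52.6 gap 94.1 ff 0.0 F [0.3 0.6 0.9] q6 -0.59
shift [ 238.9 -161.    -1.4] turn [  0.4   0.8 -57.4] dist 288
```

step_arm(
  rows=[
    [200,-134,0,0,0,-43],
    [200,-134,0,0,0,-43],
    [200,-134,0,0,0,-43],
    [200,-134,0,0,0,-43],
    [200,-134,0,0,0,-43],
  ],
)

```text
time_s: 14.65
tool_pos: [384.5, 347.0, 228.3]
tcp_rot: [-0.051, 0.999, 0.0, 0.0]
ft_force: [-0.4, 0.2, -0.1]
finger_gap: 93.8
finger_force: 0.0
```

Run:
```python
from h import *
to(342,350.5,70,110)
t=arm.snapshot("top"); s=arm.snapshot("side")
f=lambda p,x,y,w,h,W,H: cv2.resize(p["image"][y:y+h,x:x+w],(W,H),interpolation=2)
im=np.hstack([f(s,280,110,90,90,400,400),f(t,280,90,90,90,400,400)]); cv2.imwrite("pics/p3.png",np.uint8(255*(im/255.)**.6))
```

```text
t 14.65 pos [384.5 347.  228.3] yaw 95.9 gap 93.8 ff 0.0 F [-0.4  0.2 -0.1] q6 -1.16
shift [ 42.1   7.8 158.2] turn [  0.    0.1 -14.1] dist 164
```

View pics/p3.png

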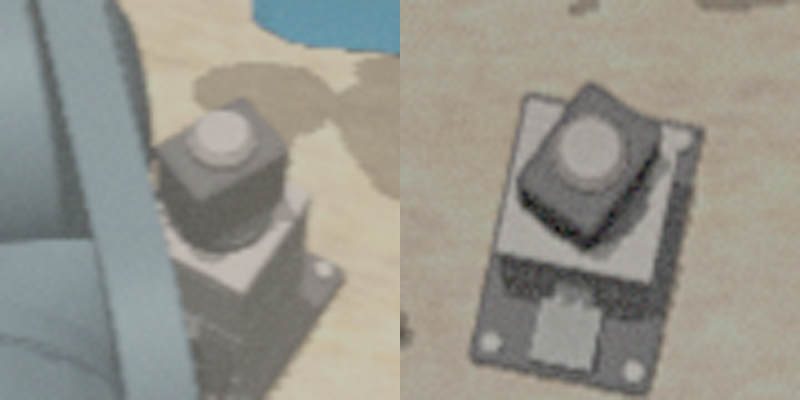

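The pictures show the arbor standing upright with its collar on the socket face, boss at top (323,123) and side (330,141). I'll triangulate its height and go on to the drift.

step_arm(
  rows=[
    [42,8,40,0,0,-14],
    [42,8,80,0,0,-14],
    [42,8,120,0,0,-14],
    [42,8,145,0,0,-14],
    [42,8,145,0,0,-14],
  ],
)

```text
time_s: 15.25
tool_pos: [342.5, 349.4, 79.5]
tcp_rot: [-0.169, 0.986, -0.001, -0.003]
ft_force: [-0.0, -0.6, -0.3]
finger_gap: 93.9
finger_force: 0.0
```

Run:
```python
from h import *
t=arm.snapshot("top"); s=arm.snapshot("side")
o1,d1=ray(t,(323.2,123.1));o2,d2=ray(s,(330,141));k=np.linalg.lstsq(np.c_[d1,-d2],o2-o1,rcond=None)[0];print("boss",o1+d1*k[0],o2+d2*k[1])
to(342,350.5,12,110)
```

```text
boss [634.120378   328.30759315 177.20935983] [633.12560635 330.300699   176.91409099]
t 15.35 pos [345.3 351.2  83.5] yaw 109.5 gap 94.0 ff 0.0 F [ 1.  0. -0.] q6 -1.35
shift [ 3.4  0.4 71.5] turn [ 0.   0.1 -0.5] dist 72
```

step_arm(
  rows=[
    [3.4,0.4,30,0,0,0],
    [3.4,0.4,55,0,0,0],
    [3.4,0.4,68,0,0,0],
    [3.4,0.4,71,0,0,0],
    [3.4,0.4,71,0,0,0],
  ],
)

```text
time_s: 15.85
tool_pos: [341.9, 350.7, 12.6]
tcp_rot: [-0.169, 0.986, 0.0, 0.001]
ft_force: [-0.0, 0.2, 0.7]
finger_gap: 94.0
finger_force: 0.0
```

step_arm(
  rows=[
    [0,0,0,0,0,0],
    [0,0,0,0,0,0],
    [0,0,0,0,0,0],
    [0,0,0,0,0,0],
    [0,0,0,0,0,0],
  ],
  jaw=1,
  grip_force=40,
)

```text
time_s: 16.35
tool_pos: [340.9, 350.2, 11.7]
tcp_rot: [-0.17, 0.986, 0.0, 0.0]
ft_force: [-0.1, 0.1, -0.4]
finger_gap: 57.6
finger_force: 0.0
```

step_arm(
  rows=[
    [0,0,0,0,0,0],
    [0,0,0,0,0,0],
    [0,0,0,0,0,0],
    [0,0,0,0,0,0],
    [0,0,0,0,0,0],
  ],
)

```text
time_s: 16.85
tool_pos: [340.8, 350.1, 11.4]
tcp_rot: [-0.169, 0.986, 0.0, -0.0]
ft_force: [-0.7, 2.9, -1.8]
finger_gap: 17.6
finger_force: 39.9
```

Run:
```python
from h import *
to(342,350.5,12,110)
t=arm.snapshot("top"); s=arm.snapshot("side")
print(proj(t,[629.3,330,186]),proj(s,[629.3,330,186]),proj(t,[629.3,330,194]),proj(s,[629.3,330,194]))
f=lambda p,x,y,w,h,W,H: cv2.resize(p["image"][y:y+h,x:x+w],(W,H),interpolation=2)
im=np.hstack([f(s,300,120,60,60,400,400),f(t,270,200,60,100,360,600)[:400]]); cv2.imwrite("pics/p4.png",np.uint8(255*(im/255.)**.6))
```

```text
t 16.85 pos [340.8 350.1  11.4] yaw 109.5 gap 17.6 ff 39.9 F [-0.7  2.9 -1.8] q6 -1.35
shift [-1.3 -0.1 -0.6] turn [ 0.  -0.  -0.5] dist 1
[322.39012425 124.53315576] [329.6760917  139.89590168] [322.43423498 123.39533977] [329.76202595 137.59670354]
```

View pics/p4.png

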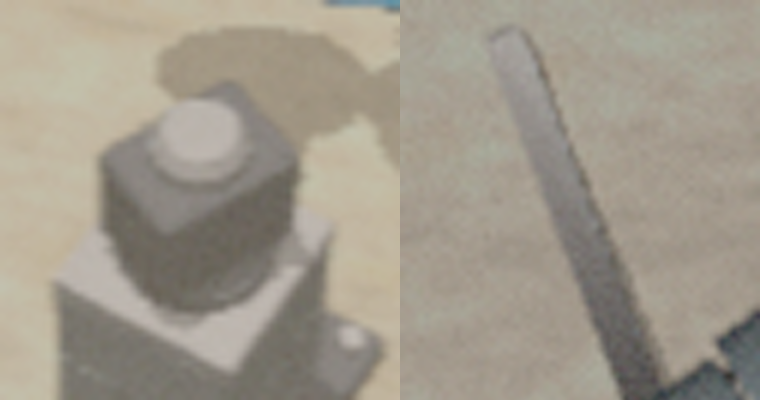

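The arbor's boss at side (330,140) matches the seated prediction of (329.7,139.9). The drift is gripped, with its tip still at top (286,206). Lift it and align it with the slot.

step_arm(
  rows=[
    [0,0,-20,0,0,0],
    [0,0,-50,0,0,0],
    [0,0,-60,0,0,0],
    [0,0,-60,0,0,0],
  ],
)

```text
time_s: 17.35
tool_pos: [341.7, 350.7, 72.6]
tcp_rot: [-0.17, 0.986, 0.001, 0.001]
ft_force: [-0.3, 0.2, -1.7]
finger_gap: 17.9
finger_force: 39.9
```

Run:
```python
from h import *
to(391.3,387.6,72,76.5)
```

```text
t 17.35 pos [341.7 350.7  72.6] yaw 109.5 gap 17.9 ff 39.9 F [-0.3  0.2 -1.7] q6 -1.35
shift [-59.1  18.2   0.8] turn [ 0.1  0.2 33. ] dist 62
```

step_arm(
  rows=[
    [-15,5,0,0,0,8],
    [-30,9,0,0,0,16],
    [-45,14,0,0,0,24],
    [-59,18,0,0,0,33],
    [-59,18,0,0,0,33],
  ],
)

```text
time_s: 17.85
tool_pos: [390.7, 386.8, 69.9]
tcp_rot: [0.118, 0.993, -0.001, -0.001]
ft_force: [-1.0, -0.9, -2.1]
finger_gap: 17.2
finger_force: 39.9
```

step_arm(
  rows=[
    [0,0,0,0,0,0],
    [0,0,0,0,0,0],
  ],
)

```text
time_s: 18.05
tool_pos: [389.2, 386.0, 70.4]
tcp_rot: [0.116, 0.993, -0.001, -0.001]
ft_force: [-0.1, -1.0, -2.5]
finger_gap: 17.7
finger_force: 39.9
```

Run:
```python
from h import *
to(391.3,387.6,46,76.5)
t=arm.snapshot("top"); s=arm.snapshot("side")
f=lambda p,x,y,w,h,W,H: cv2.resize(p["image"][y:y+h,x:x+w],(W,H),interpolation=2)
im=np.hstack([f(s,270,140,80,120,400,600),f(t,270,130,80,120,400,600)]); cv2.imwrite("pics/p5.png",np.uint8(255*(im/255.)**.6))
u=np.array([np.cos(np.radians(-13.5)),np.sin(np.radians(-13.5))])
for d in (-75,-150,-220): print(proj(t,[*(np.array([629.5,330.5])+d*u),72-11+12+ (-75-d)/5]),proj(s,[*(np.array([629.5,330.5])+d*u),72-11+12+(-75-d)/5]))
```

```text
t 18.05 pos [389.2 386.   70.4] yaw 76.6 gap 17.7 ff 39.9 F [-0.1 -1.  -2.5] q6 -0.76
shift [-1.7  2.1 24.4] turn [-0.1 -0.1  0.1] dist 25
[313.99680394 174.44483339] [310.91939777 193.10642836]
[306.11605572 210.36115838] [291.95179766 215.90686259]
[298.43370152 245.37330732] [272.59804902 239.17147544]
```

View pics/p5.png

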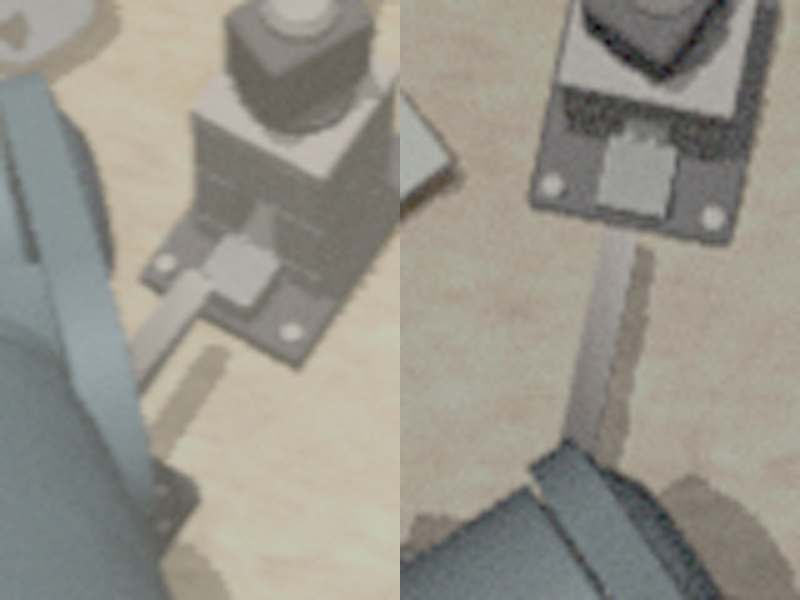

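The tip lies just short of the ledge (top (314,176)), but the blade seems yawed by a few degrees. I'll fit it in both images.

```bash
cat > fit.py <<'E'
from h import *
from itertools import product
def fit(ztip,p0,smax=80,yaws=np.arange(-20,-4,.5)):
    out=[]
    M={}
    for n in ("top","side"):
        p=arm.snapshot(n); g=cv2.GaussianBlur(p["image"].astype(np.float32),(0,0),.8)
        M[n]=(p,np.max(np.hypot(cv2.Sobel(g,5,1,0),cv2.Sobel(g,5,0,1)),2))
    for n in ("top","side","both"):
        best=[]
        for yaw,dx,dy in product(yaws,range(-8,9,1),range(-8,9,1)):
            a=np.radians(yaw);u=np.array([np.cos(a),np.sin(a)]);v=np.array([-u[1],u[0]]);sc=[]
            for k in ("top","side") if n=="both" else (n,):
                c,m=M[k]; T=np.array(c["pose"]); X=[]
                for sd in (-7,7):
                    for d in np.linspace(8,smax,30): X.append([*(np.array(p0)+[dx,dy]-d*u+sd*v),ztip+12+d/5])
                for w in np.linspace(-4,4,8): X.append([*(np.array(p0)+[dx,dy]+w*v),ztip+12])
                C=(np.array(X)-T[:3,3])@T[:3,:3]
                q=np.float32(np.c_[c["fx"]*C[:,0]/C[:,2]+c["cx"],c["fy"]*C[:,1]/C[:,2]+c["cy"]])
                sc.append(cv2.remap(m,q[:,0].copy(),q[:,1].copy(),1).mean())
            best.append((sum(sc),yaw,p0[0]+dx,p0[1]+dy))
        best.sort(reverse=True); print(n,np.round(best[:3],1).tolist())
E
python3 - <<'E'
from fit import *
to(391.3,387.6,46,76.5)
fit(59.,(555,348))
E
```

```text
t 18.15 pos [389.6 386.3  71. ] yaw 76.6 gap 17.5 ff 39.9 F [-0.3 -0.1 -1.6] q6 -0.76
shift [-1.4  1.7 25. ] turn [-0.  -0.   0.1] dist 25
top [[97.8, -14.0, 563.0, 346.0], [97.3, -13.0, 563.0, 347.0], [97.1, -13.5, 563.0, 346.0]]
side [[104.2, -4.5, 547.0, 340.0], [103.7, -4.5, 555.0, 351.0], [103.6, -4.5, 556.0, 351.0]]
both [[187.9, -14.0, 563.0, 346.0], [187.7, -13.0, 563.0, 347.0], [187.2, -12.5, 563.0, 347.0]]
```

Run:
```python
from h import *
t=arm.snapshot("top"); im=cv2.GaussianBlur(t["image"],(0,0),.7).astype(int)
# accumulate several frames to beat noise
acc=np.mean([arm.snapshot("top")["image"].astype(float) for _ in range(4)]+[t["image"].astype(float)],0)
for y in range(170,218,5):
    print(y,np.round(acc[y-1:y+2,300:326].mean(0).mean(1)).astype(int).tolist())
```

```text
170 [64, 64, 62, 65, 67, 65, 67, 68, 70, 77, 87, 88, 98, 107, 108, 109, 107, 109, 113, 112, 112, 112, 108, 65, 45, 61]
175 [118, 118, 117, 117, 116, 116, 112, 107, 107, 108, 102, 96, 100, 99, 98, 95, 86, 69, 62, 63, 57, 57, 54, 56, 60, 61]
180 [118, 118, 117, 118, 118, 120, 120, 119, 118, 112, 108, 112, 115, 117, 118, 119, 109, 78, 78, 82, 94, 118, 121, 121, 122, 122]
185 [119, 119, 119, 120, 121, 119, 120, 117, 109, 102, 104, 106, 111, 112, 113, 99, 73, 74, 74, 77, 99, 116, 115, 114, 114, 112]
190 [117, 118, 119, 119, 119, 119, 116, 105, 98, 99, 101, 100, 106, 108, 94, 80, 82, 80, 82, 102, 118, 115, 113, 114, 115, 113]
195 [120, 119, 118, 120, 121, 116, 100, 92, 93, 94, 97, 98, 99, 88, 76, 76, 77, 77, 82, 108, 115, 113, 113, 116, 117, 115]
200 [122, 122, 121, 122, 117, 93, 86, 86, 89, 92, 92, 91, 80, 77, 78, 76, 75, 85, 115, 119, 116, 115, 115, 112, 112, 114]
205 [122, 122, 123, 117, 88, 78, 81, 81, 85, 87, 87, 75, 83, 83, 82, 80, 92, 124, 124, 122, 120, 119, 119, 120, 120, 117]
210 [114, 118, 114, 83, 74, 74, 75, 77, 78, 80, 67, 76, 80, 80, 78, 90, 121, 123, 119, 121, 120, 119, 120, 119, 119, 118]
215 [120, 112, 76, 68, 71, 71, 70, 73, 72, 66, 77, 80, 75, 75, 74, 88, 115, 114, 118, 119, 119, 119, 119, 116, 117, 115]
```

Row profiles give blade centres at columns 311.8 (row 185), 308.3 (row 200) and 306.2 (row 210). These match the predicted slot line (311.7 at row 185, same slope), so the drift is aligned. Lower it and insert.

step_arm(
  rows=[
    [0,0,8,0,0,0],
    [0,0,16,0,0,0],
    [0,0,22,0,0,0],
    [0,0,25,0,0,0],
    [0,0,25,0,0,0],
  ],
)

```text
time_s: 19.0
tool_pos: [389.9, 386.4, 45.6]
tcp_rot: [0.117, 0.993, -0.001, -0.001]
ft_force: [0.1, -0.3, -2.0]
finger_gap: 18.0
finger_force: 39.9
```

step_arm(
  rows=[
    [-10,0,0,0,0,0],
    [-20,0,0,0,0,0],
    [-30,0,0,0,0,0],
    [-40,0,0,0,0,0],
    [-40,0,0,0,0,0],
  ],
)

```text
time_s: 19.5
tool_pos: [431.2, 377.2, 46.9]
tcp_rot: [0.118, 0.993, 0.0, 0.001]
ft_force: [-0.4, 0.6, -3.3]
finger_gap: 17.8
finger_force: 39.9
```

Run:
```python
from h import *
a=np.radians(-13.5); u=np.array([np.cos(a),np.sin(a)]); P=np.array([629.5,330.5])-u*101; to(*P,42,76.5)
p=arm.sense()["tool_pos"]; d=np.array(p[:2])-[629.5,330.5]; print("along",d@u,"perp",d@[-u[1],u[0]])
```

```text
t 19.50 pos [431.2 377.2  46.9] yaw 76.4 gap 17.8 ff 39.9 F [-0.4  0.6 -3.3] q6 -0.81
shift [-102.7    1.     5. ] turn [ 0.   0.1 -0.1] dist 103
along -203.68200022560785 perp -0.9212683230271568
```

step_arm(
  rows=[
    [-6,0,0,0,0,0],
    [-12,0,0,0,0,0],
    [-18,0,0,0,0,0],
    [-24,0,0,0,0,0],
    [-30,0,0,0,0,0],
  ],
)

```text
time_s: 20.0
tool_pos: [458.9, 370.4, 46.5]
tcp_rot: [0.117, 0.993, -0.0, -0.0]
ft_force: [0.5, -0.8, -2.3]
finger_gap: 18.0
finger_force: 39.9
```

step_arm(
  rows=[
    [-5,0,0.5,0,0,0],
    [-10,0,1.0,0,0,0],
    [-14,0,1.5,0,0,0],
    [-18,0,2,0,0,0],
    [-18,0,2,0,0,0],
  ],
)

```text
time_s: 20.5
tool_pos: [475.8, 365.9, 43.8]
tcp_rot: [0.118, 0.993, -0.0, -0.001]
ft_force: [-0.0, -0.1, -5.9]
finger_gap: 17.8
finger_force: 40.0
```

step_arm(
  rows=[
    [-5,0,0.5,0,0,0],
    [-10,0,1.0,0,0,0],
    [-14,0,1.5,0,0,0],
    [-18,0,2,0,0,0],
    [-18,0,2,0,0,0],
  ],
)

```text
time_s: 21.0
tool_pos: [491.8, 362.5, 42.2]
tcp_rot: [0.117, 0.993, -0.0, -0.002]
ft_force: [-8.5, 0.6, -1.4]
finger_gap: 17.7
finger_force: 40.0
```

Run:
```python
from h import *
a=np.radians(-13.5); u=np.array([np.cos(a),np.sin(a)]); P=np.array([629.5,330.5])-u*101; to(*P,42,76.5)
s=arm.sense();p=s["tool_pos"]; d=np.array(p[:2])-[629.5,330.5]; print("along",d@u,"perp",d@[-u[1],u[0]],s["torque"])
```

```text
t 21.00 pos [491.8 362.5  42.2] yaw 76.5 gap 17.7 ff 40.0 F [-8.5  0.6 -1.4] q6 -0.89
shift [-40.3   1.    0.1] turn [-0.1 -0.2  0. ] dist 40
along -141.32558789811984 perp -0.986900984520732 [0.28002754 1.31559667 0.03907669]
```

It meets the tang where expected (head at −141). Now push.

step_arm(
  rows=[
    [-4,0,0,0,0,0],
    [-8,0,0,0,0,0],
    [-12,0,0.5,0,0,0],
    [-16,0,0.5,0,0,0],
    [-20,0,0.5,0,0,0],
  ],
)

```text
time_s: 21.5
tool_pos: [509.9, 358.2, 41.5]
tcp_rot: [0.117, 0.993, -0.0, -0.003]
ft_force: [-11.5, 2.2, 0.4]
finger_gap: 18.0
finger_force: 40.0
```

step_arm(
  rows=[
    [-4,0,0,0,0,0],
    [-8,0,0,0,0,0],
    [-12,0,0,0,0,0],
    [-12,0,0,0,0,0],
  ],
)

```text
time_s: 21.9
tool_pos: [524.7, 354.4, 41.5]
tcp_rot: [0.117, 0.993, -0.0, -0.0]
ft_force: [-0.7, 0.4, -6.6]
finger_gap: 17.6
finger_force: 40.0
```

Run:
```python
from h import *
a=np.radians(-13.5); u=np.array([np.cos(a),np.sin(a)]); P=np.array([629.5,330.5])-u*101; to(*P,42,76.5)
s=arm.sense();p=s["tool_pos"]; d=np.array(p[:2])-[629.5,330.5]; print("along",d@u,"perp",d@[-u[1],u[0]],s["torque"])
```

```text
t 21.90 pos [524.7 354.4  41.5] yaw 76.5 gap 17.6 ff 40.0 F [-0.7  0.4 -6.6] q6 -0.92
shift [-6.5  1.2 -0.5] turn [-0. -0.  0.] dist 7
along -107.46283418940244 perp -1.2248352110219456 [0.2795119  0.68588461 0.01884514]
```

step_arm(
  rows=[
    [-3,0,0,0,0,0],
    [-6,0,0,0,0,0],
    [-8,0,0,0,0,0],
    [-8,0,0,0,0,0],
  ],
)

```text
time_s: 22.3
tool_pos: [532.6, 352.4, 41.6]
tcp_rot: [0.118, 0.993, -0.0, 0.0]
ft_force: [-0.5, 0.5, -7.8]
finger_gap: 17.6
finger_force: 40.0
```

Run:
```python
from h import *
a=np.radians(-13.5); u=np.array([np.cos(a),np.sin(a)]); P=np.array([629.5,330.5])-u*101; to(*P,42,76.5)
s=arm.sense();p=s["tool_pos"]; d=np.array(p[:2])-[629.5,330.5]; print("along",d@u,"perp",d@[-u[1],u[0]],s["torque"])
```

```text
t 22.30 pos [532.6 352.4  41.6] yaw 76.5 gap 17.6 ff 40.0 F [-0.5  0.5 -7.8] q6 -0.93
shift [ 1.7  1.3 -0.4] turn [-0.  0.  0.] dist 2
along -99.29844080874084 perp -1.3195291819562585 [ 0.19925886  0.80594743 -0.00989176]
```

step_arm(
  rows=[
    [0,0,0.5,0,0,0],
    [0,0,1,0,0,0],
    [0,0,1,0,0,0],
  ],
)

```text
time_s: 22.6
tool_pos: [532.8, 352.6, 41.4]
tcp_rot: [0.117, 0.993, -0.0, 0.0]
ft_force: [-2.3, -1.2, -4.4]
finger_gap: 17.7
finger_force: 40.0
```

step_arm(
  rows=[
    [0,0,0,0,0,0],
    [0,0,0,0,0,0],
    [0,0,0,0,0,0],
    [0,0,0,0,0,0],
    [0,0,0,0,0,0],
  ],
  jaw=0.4,
)

```text
time_s: 23.1
tool_pos: [532.8, 352.9, 41.4]
tcp_rot: [0.117, 0.993, 0.0, 0.001]
ft_force: [-0.5, -0.7, 0.3]
finger_gap: 53.8
finger_force: 0.0
```

step_arm(
  rows=[
    [0,0,-5,0,0,0],
    [0,0,-20,0,0,0],
    [0,0,-45,0,0,0],
    [0,0,-80,0,0,0],
    [0,0,-80,0,0,0],
  ],
)

```text
time_s: 23.6
tool_pos: [536.1, 354.5, 128.3]
tcp_rot: [0.117, 0.993, 0.003, 0.005]
ft_force: [0.2, 0.1, 1.4]
finger_gap: 55.9
finger_force: 0.0
```

step_arm(
  rows=[
    [60,0,-40,0,0,0],
    [110,0,-60,0,0,0],
    [150,0,-60,0,0,0],
    [180,0,-60,0,0,0],
    [180,0,-60,0,0,0],
  ],
)

```text
time_s: 24.1
tool_pos: [353.4, 395.7, 181.8]
tcp_rot: [0.115, 0.993, 0.0, -0.0]
ft_force: [0.4, 0.4, 0.9]
finger_gap: 56.5
finger_force: 0.0
```

Run:
```python
from h import *
to(0,0,0)
t=arm.snapshot("top"); s=arm.snapshot("side")
f=lambda p,x,y,w,h,W,H: cv2.resize(p["image"][y:y+h,x:x+w],(W,H),interpolation=2)
im=np.hstack([f(s,280,110,100,150,400,600),f(t,270,90,100,150,400,600)]); cv2.imwrite("pics/p6.png",np.uint8(255*(im/255.)**.6))
print([proj(c,[629.5,330.3,z]) for c in (t,s) for z in (186,194)])
```

```text
t 24.10 pos [353.4 395.7 181.8] yaw 76.8 gap 56.5 ff 0.0 F [0.4 0.4 0.9] q6 -0.71
shift [ 253.5 -466.2  181.4] turn [ 0. -0.  0.] dist 561
[array([322.21842038, 124.42793513]), array([322.26086721, 123.28912313]), array([329.56729624, 139.7833853 ]), array([329.65236554, 137.4836509 ])]
```

View pics/p6.png

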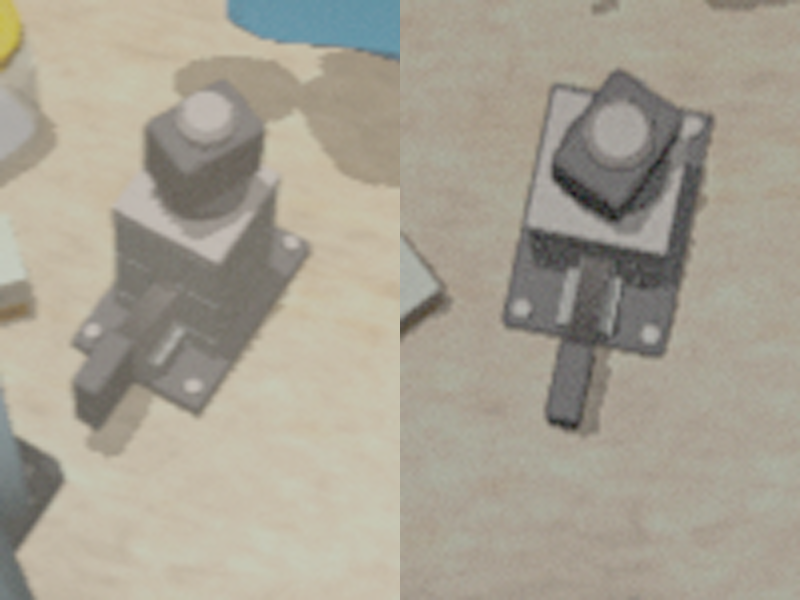

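The side picture shows the drift lying in the slot and the arbor upright on it, boss at about (332,139); in the top picture the boss is at (325,123). That is slightly off the axis, so I'll measure the boss before handing in.

Run:
```python
from h import *
def boss(im,c,r=14):
    g=cv2.GaussianBlur(cv2.resize(im,None,fx=4,fy=4,interpolation=2).mean(2).astype(np.float32),(0,0),2)
    x0,y0=int((c[0]-r)*4),int((c[1]-r)*4); w=g[y0:y0+8*r,x0:x0+8*r]
    v=g[int(c[1]*4),int(c[0]*4)]; d=np.percentile(w,10); m=np.uint8(w>(.6*v+.4*d))
    n,l,st,ce=cv2.connectedComponentsWithStats(m); k=l[4*r,4*r]
    return ((x0+ce[k][0]-1.5)/4,(y0+ce[k][1]-1.5)/4),st[k][2:]
av=lambda n:(lambda L:(L[0],np.mean([q["image"] for q in L],0).astype(np.uint8)))([arm.snapshot(n) for _ in range(4)])
t,ti=av("top"); s,si=av("side")
def tri(a,b):
    o1,d1=ray(t,a);o2,d2=ray(s,b);k=np.linalg.lstsq(np.c_[d1,-d2],o2-o1,rcond=None)[0];return np.round([o1+d1*k[0],o2+d2*k[1]],1).tolist()
A,B=boss(ti,(325.5,122.7)),boss(si,(331.8,139)); print(A,B,tri(A[0],B[0]))
A,B=boss(cv2.imread("pics/top0.png"),(440.8,127.6)),boss(cv2.imread("pics/side0.png"),(431,179)); print("ref",A,B,tri(A[0],B[0]))
```

```text
((np.float64(324.2838164251208), np.float64(122.23087761674718)), array([  57,   58, 2484], dtype=int32)) ((np.float64(326.6031968967362), np.float64(134.6656634563938)), array([  82,   79, 3738], dtype=int32)) [[626.7, 327.1, 211.8], [622.6, 334.9, 210.6]]
ref ((np.float64(440.9913578852237), np.float64(126.58591278807049)), array([  53,   54, 2213], dtype=int32)) ((np.float64(430.56952415112386), np.float64(179.31701339072214)), array([  55,   50, 2091], dtype=int32)) [[628.9, 108.1, 145.6], [628.4, 109.3, 145.1]]
```

The lean is at most about 0.05 rad and the bore keeps the collar within 2–3 mm of the axis. The head's distance of about 100 mm gives a rise of about 8 mm. Hand in.

```bash
python3 -c "
from station import arm
print(arm.close_job())"
```

```text
the job is handed in; nothing more can be done
None
```

The job is handed in, and no verdict came back. The arbor was seated fully home and let go, then raised about 8 mm by the drift. By my measurements it stands upright in the socket on the drift, with both released.

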